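# Lock a plug-in module into the test dock

### The job

Take the plug-in module that has a groove down one side out of the rack, stand it upright in the slot of the test dock behind the bolt, and slide it gently along the slot, past the bolt, until it rests on the end stop. Hold it pressed on the stop, against the sprung ejector, while the slow sprung bolt creeps all the way into the groove, then let go so that the bolt alone keeps the module locked in the dock. Leave the plain blank in the rack and do not shove the other things on the bench about.

Things in the scene. Friction and masses are not known exactly. Their poses are not given: they have to be found in the camera images.
- module: The plug-in module: grey upright slab, 80 (x) x 16 (y) x 70 mm tall, 0.13 to 0.25 kg. Origin at the centre of its underside, z up. Its +x end leads and must meet the end stop; its -y face has a groove. It starts standing in one of the two rack slots, its x axis along the rack's x axis within about 0.05 rad.
- module_groove (a point): Middle of the groove's mouth at the module's top edge. The groove runs the full height of the -y face, 24 mm long (module x +2 to +26 mm) and 9 mm deep, and shows from above as a notch in the outline. The leading 14 mm of the module (x +26 to +40) has full thickness.
- module_grip (a point): A good grip point on the module: 20 mm behind its middle (x = -20 mm), clear of the groove, 52 mm above its underside, in the middle of its 16 mm thickness; pinch it across the thickness (module y) from above.
- blank: A plain filler module of the same size and grey (80 x 16 x 70 mm) without any groove, standing in the other rack slot. Leave it there. Origin at the centre of its underside.
- rack: Black plastic rack, fixed to the bench, 110 (x) x 130 (y) mm, floor 6 mm thick. Origin at the centre of its underside. Two slots along x at y = -32 and +32 mm, 20 mm wide, walls up to 28 mm above the bench, end lips to 14 mm; modules stand on its floor and lift straight out. Which slot holds which module varies.
- dock: Aluminium test dock, fixed to the bench. Origin on its underside, on the slot's centre line; x runs along the slot towards the end stop, z up. Base plate x -88 to +82, y -43 to +27 mm. Module home: its origin at dock x = +10 mm, y 0 to +1.3 mm, z = 8 mm, its +x along the dock's +x, so that the groove faces the bolt on the -y side.
- slot_entry (a point): Open rear end of the slot (dock x = -80 mm) on the floor's centre line, axes as the dock's. The slot is 18.5 mm wide, floor 8 mm above the bench. Walls straight to 24 mm above the bench, then flared outwards as a lead-in to about 33 mm. The -y wall has a gap for the bolt at dock x +6 to +37 mm, with the bolt's housing, 28 mm high, outside it.
- dock_load (a point): Point on the slot floor, centre line, at dock x = -45 mm: a module lowered with its origin here stands wholly behind the bolt (leading end 16 mm or so short of the bolt's ramp) and has 55 mm to slide to the stop.
- dock_stop (a point): Point on the slot floor at the face of the end stop, dock x = +50 mm, on the slot's centre line.
- endstop: The dark steel end stop: block 28 (x) x 36 (y) mm, top 60 mm above the bench, rigidly fixed to the dock; its flat face looks back along the slot. Origin on the slot floor at the face (same point as dock_stop); axes as the dock's.
- ejector (a joint): Travel in m of the sprung ejector pin: 0 = fully out, 0.012 = flush with the stop's face, as when the module is home. It pushes the module back out of the dock with 5 N at first and 9 N when flush.
- ejector_tip (a point): Tip of the brass ejector pin, 10 mm thick, which sticks 12 mm out of the end stop's face towards the module, 30 mm above the bench.
- bolt (a joint): Position in m of the sprung bolt: 0 = fully out (locked when in the groove), growing as it is pushed back (-y), at most 0.012. A passing module holds it back at about 0.0075. A spring of 1.5 to 2 N drives it out and an oil damper (900 N per m/s) slows it, so it takes 3 to 5 s to creep into the groove.
- bolt_tip (a point): Front edge of the steel bolt, which crosses the slot from the -y side, 12.5 to 23.5 mm above the bench. Fully out it lies at dock x = +34.5 mm, 0.75 mm past the centre line. This +x side is square and locks the module; the -x side is a 1 in 2 ramp, from dock x +5 to +30 mm (met at about +11), by which the oncoming module pushes the bolt aside: about 8 to 14 N of push at 6 mm/s, more if faster.
- bolt_knob (a point): Middle of the end face of the black round knob (18 mm across) at the bolt's tail, outside the dock, 18 mm above the bench. It moves with the bolt: about 62 mm from the slot's centre line when fully out, 70 mm when held back. The bolt enters the groove only with the module within 1.5 mm of the stop; let go too early, the ejector pushes the module back and the bolt stays blocked.
- spool: Solder spool, 52 mm across, 46 mm high, standing on the bench. Bystander.
- swab_cup: Paper cup with cotton swabs, about 68 mm across, 135 mm high with swabs. Bystander.
- bin: Red open parts bin, 100 x 140 x 45 mm. Bystander.
- driver: Screwdriver, 170 mm long, lying on the bench. Bystander.
Things that resemble listed ones, but are neither listed nor needed, are in the scene too. Leave any yellow look-alike of the module alone.

How it is judged (in metres and radians):
On the way, in this order (a step that is already met when the one before it is completed fails the run):
1. the module stands upright in the dock's slot, behind the bolt (y of module in the frame of dock between -0.004 and 0.004 m and angle between module's own z axis and vertical below 0.06 rad and angle between the x axis of module and the x axis of dock, either way round below 0.08 rad and z of module in the frame of dock below 0.013 m and x of module in the frame of dock below 0 m), for 0.2 s.
2. the module is pressed on the end stop (over 1.5 N) with the bolt not yet in the groove (contact force between module and endstop above 1.5 N and value of joint bolt above 0.002 m), for 0.2 s.
At the end, for the whole second after the job is handed in: The module stands on the slot's floor (within 2.5 mm), upright within 0.06 rad and along the slot within 0.08 rad, not more than 3.5 mm short of the end stop, at rest; the bolt is in the groove (within 2.5 mm of fully out); the blank still stands in its rack slot, moved less than 10 mm (y of module in the frame of dock between -0.004 and 0.004 m and angle between module's own z axis and vertical below 0.06 rad and angle between the x axis of module and the x axis of dock, either way round below 0.08 rad and value of joint bolt below 0.0025 m and x of module in the frame of dock between 0.0065 and 0.0115 m and z of module in the frame of dock below 0.0105 m and linear speed of module below 0.01 m/s and distance of blank from where it was at the start of the episode below 0.01 m); the robot touches nothing.
It fails at once if the module is rammed: over 40 N on the end stop (contact force between module and endstop above 40 N).
It fails at once if the blank is knocked out of place (over 20 mm) (distance of blank from where it was at the start of the episode above 0.02 m).
It fails at once if the spool, cup, bin or screwdriver is shoved over 30 mm (distance of any of spool, swab_cup, bin, driver from where it was at the start of the episode above 0.03 m).
It also fails if it takes over 72 s, if anything falls off the work surface, if the arm or the gripper's body presses on something with over 40 N, if the wrist force passes 120 N, or if a joint passes its speed limit or range.

### The arm

A 6-joint arm with a two-finger parallel gripper is mounted at the origin on the work surface. World frame = base frame: x ahead of the robot, y to its left, z up, the work surface at z = 0. Lengths are in mm, angles in rad, forces in N, time in s.
With the tool pointing down it reaches from about 300 to 775 mm from the base axis. Payload 14.6 kg.
Tool frame: the origin (TCP) lies at the very end of the fingers, on their centre line; the grasp point (between the pads) lies 19 mm behind it (manip.grip_point_offset is the distance from the TCP to the grasp point, in mm); z points along the fingers, y is the line along which they close (so a half turn about z gives the same grasp; the last joint's range is limited). The gripper opens to 94 mm and grips with 3 to 60 N. Pads are 16 mm wide; open, the fingers measure 119 mm over their backs; the gripper's body (75 mm by 177 mm) begins 78 mm behind the grasp point.
Start: joints at [-1.35, 0.3, 1.521, -0, 1.321, -0.067], TCP at [156.107, -527.371, 182.446] pointing down, gripper open.
Joint ranges: [-3.03, 3.03], [-0.79, 2.21], [0.23, 2.52], [-1.04, 4.18], [0, 3.07], [-2.55, 2.55]. Speed limits (rad/s): [2.22, 2.22, 2.57, 3.14, 3.14, 3.14].

### API

Orientations are given as [roll, pitch, yaw] about the fixed x, y, z axes, in that order (R = Rz(yaw) Ry(pitch) Rx(roll)).
In Python, from cell import telemetry, eyes, manip gives the robot as it stands.
- The arm moves only by the tool play_rows, never from a script. Its arguments are lists of equal length, an entry for each row: "translation": the shift along the world's x, y, z in m, a list of three; "yaw": the turn about the world's z in rad. A call has 1 to 12 rows; each row is the pose to reach, as a shift and turn from the pose commanded when the call began; what a row does not reach only later rows make up. A row lasts 1/8 s, in which the tool goes at most 62.5 mm and 10.7 degrees, less where a joint would pass 70% of its speed; a pose out of reach is approached as far as the arm can. A call with a gripper value outside its range is refused whole. "hand" is the opening, from 0 (shut) to 1 (fully open), set as the call begins (left out, the last holds). The fingers move at their own pace and stop on an object; "force" is the grip in N (left out, the last holds). Time passes only in rows, so rows that repeat a pose let the fingers close. It gives the time, the measured TCP pose, the force, the opening and the grip force at its end, in the units of the state.
- telemetry.read_state(): the state, without advancing time (a new reading comes with each control period).
- eyes.camera(name): name is "side" or "top" or "wrist"; returns a dict with "pixels" (384x512x3 uint8, red, green, blue), "fx", "fy", "cx", "cy" (pixels), "cam_to_world" (4x4, takes a point from camera to world coordinates); the wrist camera has in their place "T_tool_cam" (4x4, takes a point from camera to tool coordinates, whose origin is the TCP and whose axes are the flange's). Camera axes: x right, y up, looking along -z (the intrinsics and any distortion apply to the point x, -y, -z); pixel columns grow to the right and rows downward; lengths in mm; the calibration is good to about 2 mm. The wrist camera is an equidistant fisheye: a pixel r from the principal point sees the ray r / f radians off the axis. A picture is of the moment at which its call begins: read the wrist's pose just before it. There is no depth.
- manip.sign_off(): hands the job in; it is judged then, once.
The state is a dict: "clock": time; "joints": joint angles; "qd": joint speeds; "effort": joint torques, N m; "eef_pos": TCP position; "eef_rot": TCP orientation; "wrist_force": force on the tool from outside, world axes, zero at the start; "moment": the same for the moment, N m; "finger_gap": finger opening in mm; "finger_force": force on a finger pad.
Only numpy, scipy, OpenCV 4.12 (cv2) and the standard library are available. Lean on these libraries where they do the work, as an engineer would, in place of code of your own. Each camera call takes 0.05 s, during which the arm holds its last target. There are 200 camera calls.

## Working session

There is one attempt and no reset: what is moved stays moved. The work goes in short steps, Python scripts to look and compute and a tool call to move; the robot and the scene stay as the last step left them, time stands still between calls to the robot, and variables do not carry over. Pictures are saved under pics/ and viewed, at most 12 in all, crops included, and the job is handed in when it is done.

Besides the shell and the picture viewer there is one more tool, called in YAML: its name, and indented under it one key for each argument. play_rows: Moves the arm, as the interface text tells. Its arguments: {"type":"object","properties":{"translation":{"type":"array","items":{"type":"array","items":{"type":"number"}}},"yaw":{"type":"array","items":{"type":"number"}},"hand":{"type":"number"},"force":{"type":"number"}},"required":["translation","yaw"]}

```bash
mkdir -p pics; ls; python3 - <<'E'
from cell import telemetry, eyes, manip
import cv2,numpy as np
s=telemetry.read_state();print(s['clock'],s['eef_pos'],s['eef_rot'],s['finger_gap'])
for n in('top','side'):
    c=eyes.camera(n);cv2.imwrite(f'pics/{n}0.png',c['pixels'][:,:,::-1]);np.savez(f'{n}0.npz',**c)
    print(n,c['fx'],c['fy'],c['cx'],c['cy'],np.round(c['cam_to_world'],3).tolist(),[k for k in c])
E
```

```text
pics
0.0 [ 156.07013177 -527.094369    181.86771349] [-3.14043754e+00 -1.15090050e-04  2.87812462e-01] 94.36990475494468
top 396.0904300046044 396.0904300046044 254.51046933681823 188.4216549569357 [[0.019, 0.983, -0.185, 395.971], [-1.0, 0.022, 0.012, -72.287], [0.015, 0.185, 0.983, 1024.705], [0.0, 0.0, 0.0, 1.0]] ['pixels', 'fx', 'fy', 'cx', 'cy', 'cam_to_world']
side 457.16569320697414 457.16569320697414 243.80962893315515 201.60854356080114 [[0.809, -0.331, 0.486, 1258.568], [0.588, 0.444, -0.676, -1023.276], [0.008, 0.833, 0.554, 864.723], [0.0, 0.0, 0.0, 1.0]] ['pixels', 'fx', 'fy', 'cx', 'cy', 'cam_to_world']
```

View pics/top0.png

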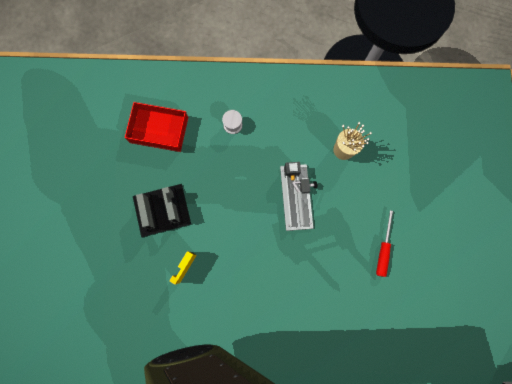

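View pics/side0.png

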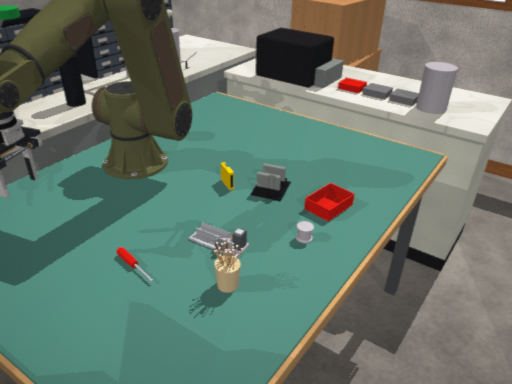

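```bash
python3 - <<'E'
import cv2,numpy as np
i=cv2.imread('pics/top0.png')
a=cv2.resize(i[175:245,120:200],(400*1,350),interpolation=cv2.INTER_CUBIC)
b=cv2.resize(i[155:240,265:335],(288,350),interpolation=cv2.INTER_CUBIC)
cv2.imwrite('pics/crop0.png',np.hstack([a,b]))
E
```

```text
(no output)
```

View pics/crop0.png

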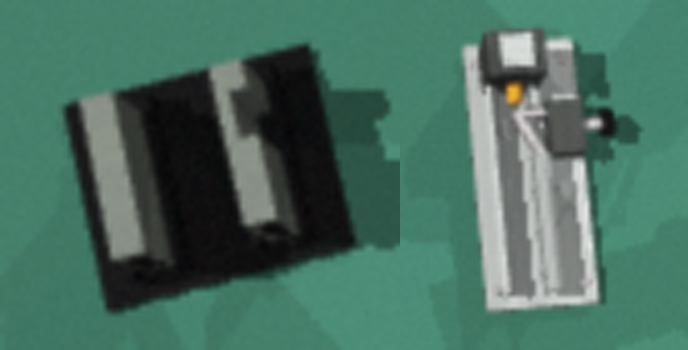

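```bash
cat > h.py <<'E'
import numpy as np,cv2
from scipy.spatial.transform import Rotation as R
def ray(c,u,v):
    return np.array([(u-c['cx'])/c['fx'],-(v-c['cy'])/c['fy'],-1.0])
def onplane(c,u,v,z,T=None):
    T=c['cam_to_world'] if T is None else T
    d=T[:3,:3]@ray(c,u,v);o=T[:3,3];return (o+d*(z-o[2])/d[2])[:2]
def fish(c,u,v,z,T):
    x,y=(u-c['cx'])/c['fx'],(v-c['cy'])/c['fy'];r=np.hypot(x,y)
    s=np.sin(r)/r if r>0 else 1
    d=T[:3,:3]@np.array([x*s,-y*s,-np.cos(r)]);o=T[:3,3];return (o+d*(z-o[2])/d[2])[:2]
def Twrist(s,c):
    T=np.eye(4);T[:3,:3]=R.from_euler('xyz',s['eef_rot']).as_matrix();T[:3,3]=s['eef_pos'];return T@c['T_tool_cam']
E
python3 - <<'E'
from h import *
c=dict(np.load('top0.npz'))
f=lambda u,v,z:np.round(onplane(c,u,v,z),1)
A=lambda x,y:(120+x/5-.4,175+y/5-.4)
B=lambda x,y:(265+x*70/288-688*0, 155+y*85/350)
print('rack corners z~14..28',[f(*A(*p),14) for p in((68,105),(310,48),(352,245),(108,310))])
print('module top: fl,rl,rr',[f(*A(*p),76) for p in((210,70),(248,232),(277,222),(238,62))])
print('blank',[f(*A(*p),76) for p in((80,98),(112,258),(146,255),(115,95))])
B=lambda x,y:(265+(x-400)*70/288-.4,155+y*85/350-.4)
print('dock plate',[f(*B(*p),6) for p in((488,308),(600,300),(575,40),(463,48))])
print('stop top',[f(*B(*p),60) for p in((500,35),(540,35),(540,65),(500,65))])
E
```

```text
rack corners z~14..28 [array([560.4, 227.9]), array([593.2, 105.2]), array([491.4,  78.4]), array([455.9, 199.8])]
module top: fl,rl,rr [array([569.1, 142.2]), array([490.7, 119.1]), array([495.8, 105.6]), array([573.3, 128.9])]
blank [array([553.9, 204. ]), array([476.9, 183. ]), array([478.7, 167. ]), array([555.8, 187.2])]
dock plate [array([ 482.4, -167.2]), array([ 488.8, -237.4]), array([ 655.9, -222.6]), array([ 649. , -150.3])]
stop top [array([ 644.2, -168.7]), array([ 644.8, -193.2]), array([ 626. , -193.2]), array([ 625.4, -168.8])]
```

play_rows:
  translation:
    - [0.036,0.034,0.005]
    - [0.073,0.068,0.01]
    - [0.109,0.103,0.015]
    - [0.146,0.137,0.02]
    - [0.182,0.171,0.02]
    - [0.218,0.205,0.02]
    - [0.255,0.239,0.02]
    - [0.291,0.274,0.02]
    - [0.328,0.308,0.02]
    - [0.364,0.342,0.02]
    - [0.364,0.342,0.02]
    - [0.364,0.342,0.02]
  yaw: [0,0,0,-0.02,-0.04,-0.06,-0.1,-0.14,-0.18,-0.19,-0.19,-0.19]

```text
clock: 1.6
eef_pos: [519.7, -185.6, 202.1]
eef_rot: [-3.141, 0.001, 0.098]
wrist_force: [-0.1, -1.2, -0.2]
finger_gap: 94.1
finger_force: 0.0
```

```bash
cat > snap.py <<'E'
import sys
from h import *
from cell import telemetry, eyes
s=telemetry.read_state();c=eyes.camera('wrist')
n=sys.argv[1];T=Twrist(s,c)
cv2.imwrite(f'pics/{n}.png',c['pixels'][:,:,::-1]);np.savez(f'{n}.npz',T=T,**c)
print(s['clock'],np.round(s['eef_pos'],1),np.round(s['eef_rot'],3),np.round(T,3).tolist(),c['fx'],np.round(s['wrist_force'],1))
E
python3 snap.py w1
```

```text
1.6 [ 519.7 -185.6  202.1] [-3.141e+00  1.000e-03  9.800e-02] [[0.097, 0.954, 0.283, 602.147], [-0.995, 0.093, 0.027, -176.748], [-0.001, -0.284, 0.959, 404.16], [0.0, 0.0, 0.0, 1.0]] 297.3186396354542 [-0.1 -1.2 -0.2]
```

View pics/w1.png

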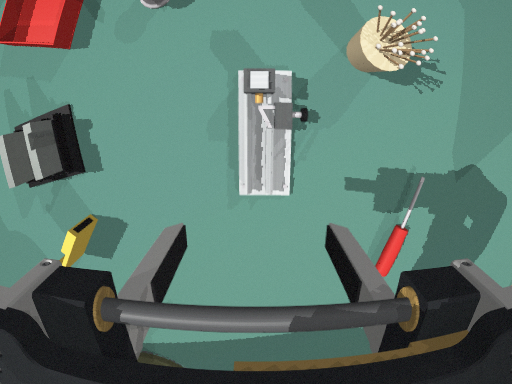

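```bash
python3 - <<'E'
from h import *
c=dict(np.load('w1.npz'));T=c['T'];im=c['pixels']
hsv=cv2.cvtColor(im,cv2.COLOR_RGB2HSV);S=hsv[:,:,1]
m=((S<70)).astype(np.uint8)
def edge(prof,th=80):
    k=np.where(prof<th)[0]
    a,b=k[0],k[-1]
    fa=a-(th-prof[a])/(prof[a-1]-prof[a]); fb=b+(th-prof[b])/(prof[b+1]-prof[b]); return fa,fb
L=[];Rr=[];B=[];Tp=[]
for v in range(85,190,5):
    p=S[v,225:305 if v>140 else 292].astype(float)
    try:
        a,b=edge(p);L.append((225+a,v)); 
        if v>140: Rr.append((225+b,v))
    except Exception as e: print(v,e)
for u in range(243,290,4):
    p=S[60:205,u].astype(float);a,b=edge(p);B.append((u,60+b))
    if u>276: Tp.append((u,60+a))
for n,P in(('L +y27',L),('R -y43',Rr),('rear x-88',B),('front x82',Tp)):
    W=np.array([fish(c,*p,8 if 1 else 0,T) for p in P])
    print(n);print(np.round(P,1).tolist());print(np.round(W,1).tolist())
cv2.imwrite('pics/c1.png',cv2.resize(im[60:205,220:320,::-1],(414,600),interpolation=cv2.INTER_CUBIC))
E
```

```text
85 index 67 is out of bounds for axis 0 with size 67
90 index 67 is out of bounds for axis 0 with size 67
95 index 67 is out of bounds for axis 0 with size 67
100 index 67 is out of bounds for axis 0 with size 67
105 index 67 is out of bounds for axis 0 with size 67
110 index 67 is out of bounds for axis 0 with size 67
115 index 67 is out of bounds for axis 0 with size 67
120 index 67 is out of bounds for axis 0 with size 67
125 index 67 is out of bounds for axis 0 with size 67
130 index 67 is out of bounds for axis 0 with size 67
135 index 67 is out of bounds for axis 0 with size 67
140 index 67 is out of bounds for axis 0 with size 67
160 index 80 is out of bounds for axis 0 with size 80
L +y27
[[225.8, 145.0], [229.8, 150.0], [235.8, 155.0], [237.1, 165.0], [231.5, 170.0], [237.2, 175.0], [238.0, 180.0], [238.0, 185.0]]
[[548.3, -141.4], [542.0, -147.4], [535.9, -156.0], [522.3, -159.0], [514.7, -151.9], [508.4, -160.2], [501.5, -162.0], [494.4, -162.6]]
R -y43
[[292.0, 145.0], [303.2, 150.0], [292.7, 155.0], [291.0, 165.0], [290.8, 170.0], [290.8, 175.0], [290.6, 180.0], [290.4, 185.0]]
[[557.0, -229.9], [552.0, -246.0], [543.6, -232.6], [529.6, -231.9], [522.7, -232.5], [515.7, -233.4], [508.6, -234.1], [501.5, -234.7]]
rear x-88
[[243.0, 195.9], [247.0, 195.9], [251.0, 195.9], [255.0, 195.9], [259.0, 195.9], [263.0, 195.9], [267.0, 195.9], [271.0, 196.3], [275.0, 195.9], [279.0, 195.9], [283.0, 195.9], [287.0, 195.9]]
[[479.4, -170.7], [480.0, -176.3], [480.5, -181.9], [481.0, -187.4], [481.6, -193.0], [482.1, -198.5], [482.7, -204.1], [482.6, -209.7], [483.8, -215.2], [484.3, -220.8], [484.9, -226.3], [485.4, -231.9]]
front x82
[[279.0, 69.0], [283.0, 69.1], [287.0, 69.1]]
[[656.6, -201.8], [657.2, -207.1], [657.8, -212.3]]
```

View pics/c1.png

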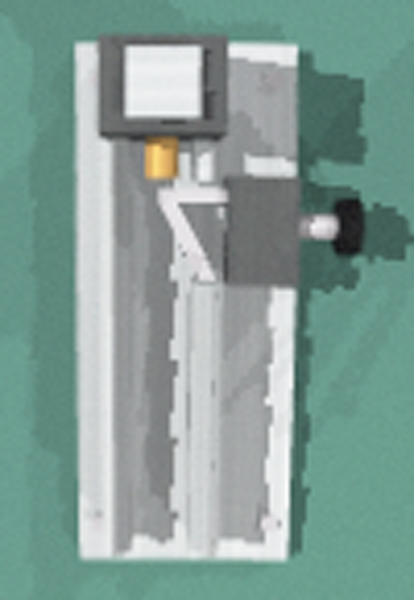

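play_rows:
  translation:
    - [0,0.03,0]
    - [0,0.07,0]
    - [0,0.12,0]
    - [-0.01,0.17,0]
    - [-0.02,0.22,0]
    - [-0.04,0.27,0]
    - [-0.05,0.3,0]
    - [-0.05,0.305,0]
    - [-0.05,0.305,0]
    - [-0.05,0.305,0]
  yaw: [0.01,0.03,0.06,0.09,0.12,0.15,0.18,0.19,0.19,0.19]

```text
clock: 2.9
eef_pos: [470.5, 118.4, 202.4]
eef_rot: [3.141, 0.0, 0.286]
wrist_force: [-0.5, -0.5, -0.2]
finger_gap: 94.1
finger_force: 0.0
```

```bash
python3 snap.py w2;python3 - <<'E'
import cv2
i=cv2.imread('pics/w2.png');cv2.imwrite('pics/c2.png',cv2.resize(i[20:220,160:360],(600,600),interpolation=cv2.INTER_CUBIC))
E
```

```text
2.9 [470.5 118.4 202.4] [3.141 0.    0.286] [[0.281, 0.92, 0.272, 549.824], [-0.96, 0.27, 0.08, 142.563], [-0.0, -0.283, 0.959, 404.494], [0.0, 0.0, 0.0, 1.0]] 297.3186396354542 [-0.5 -0.5 -0.2]
```

View pics/c2.png

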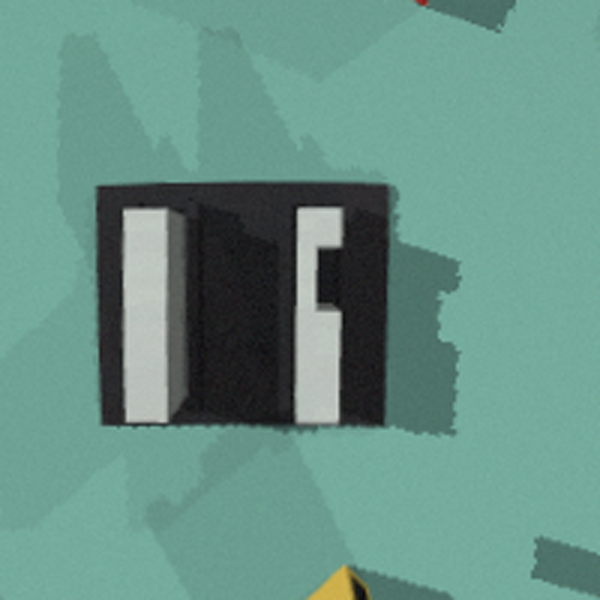

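```bash
python3 - <<'E'
from h import *
c=dict(np.load('w1.npz'));T=c['T']
g=lambda x,y,z:fish(c,220+x/4.14-.4,60+y/4.14-.4,z,T)
f=lambda *a:np.round(g(*a),1)
print('plate rl rr fr fl',[f(*p,6) for p in((81,560),(288,558),(299,43),(76,43))])
P=[g(*p,6) for p in((81,560),(288,558),(299,43),(76,43))]
print('stop top',[f(*p,60) for p in((99,36),(228,36),(225,135),(100,135))])
print('ej',f(161,180,30),'knob',f(362,226,18))
# dock fit rigid from several points
dp=[(-88,27),(-88,-43),(82,-43),(82,27)]
wp=list(P)
q=[(78,18),(78,-18),(50,-18),(50,18)]
wq=[g(*p,60) for p in((99,36),(228,36),(225,135),(100,135))]
dp2=dp+q+[(38,0)]; wp2=wp+wq+[g(161,180,30)]
def fit(a,b):
    a=np.array(a,float);b=np.array(b);ac=a-a.mean(0);bc=b-b.mean(0)
    th=np.arctan2((ac[:,0]*bc[:,1]-ac[:,1]*bc[:,0]).sum(),(ac*bc).sum())
    M=np.array([[np.cos(th),-np.sin(th)],[np.sin(th),np.cos(th)]]);t=b.mean(0)-M@a.mean(0)
    print('fit yaw',th,'t',t,'res',np.round((b-(a@M.T+t))@M,1).tolist());return th,M,t
fit(dp,wp);fit(q,wq);th,M,t=fit(dp2,wp2)
c=dict(np.load('w2.npz'));T=c['T']
hsv=cv2.cvtColor(c['pixels'],cv2.COLOR_RGB2HSV)
m=((hsv[:,:,1]<50)&(hsv[:,:,2]>150)).astype(np.uint8)
m[:80]=0;m[165:]=0;m[:,:195]=0;m[:,295:]=0
cs,_=cv2.findContours(m,cv2.RETR_EXTERNAL,cv2.CHAIN_APPROX_NONE)
for k in cs:
    if cv2.contourArea(k)<300: continue
    W=np.array([fish(c,*p[0],76,T) for p in k],np.float32)
    print(cv2.minAreaRect(W),[np.round(p,1).tolist() for p in cv2.boxPoints(cv2.minAreaRect(W))])
E
```

```text
plate rl rr fr fl [array([ 479.8, -165.2]), array([ 487.3, -235. ]), array([ 657.7, -218.9]), array([ 650.2, -148.4])]
stop top [array([ 646.2, -158.4]), array([ 649.7, -193.6]), array([ 621.8, -195.5]), array([ 618.4, -161.3])]
ej [ 607.9 -179.5] knob [ 600.8 -243.5]
fit yaw 0.09765966411051764 t [ 570.94093714 -183.64523814] res [[-0.9, 0.2], [-0.2, 0.1], [0.9, -0.6], [0.3, 0.3]]
fit yaw 0.09552214649674495 t [ 570.30090925 -183.29855834] res [[-0.1, -0.4], [0.1, 0.2], [0.1, 0.9], [-0.1, -0.7]]
fit yaw 0.09868520660767614 t [ 570.56233849 -183.53142255] res [[-0.5, 0.2], [0.1, -0.0], [1.2, -0.8], [0.7, 0.1], [-0.3, -0.4], [-0.2, 0.2], [-0.2, 1.0], [-0.2, -0.6], [-0.5, 0.4]]
((516.8619995117188, 188.04579162597656), (78.83297729492188, 15.890902519226074), 15.146391868591309) [[476.70001220703125, 185.39999389648438], [480.8999938964844, 170.10000610351562], [557.0, 190.6999969482422], [552.7999877929688, 206.0]]
((534.8170166015625, 126.51283264160156), (79.1642074584961, 15.241877555847168), 16.39284324645996) [[494.70001220703125, 122.69999694824219], [499.0, 108.0], [574.9000244140625, 130.39999389648438], [570.5999755859375, 145.0]]
```

play_rows:
  translation:
    - [0.02,0.001,-0.02]
    - [0.04,0.002,-0.05]
    - [0.045,0.002,-0.08]
    - [0.045,0.002,-0.1]
    - [0.045,0.002,-0.1]
    - [0.045,0.002,-0.1]
    - [0.045,0.002,-0.1]
  yaw: [0,0,0,0,0,0,0]
  hand: 0.42
  force: 30

```text
clock: 3.82
eef_pos: [515.6, 121.6, 103.5]
eef_rot: [3.141, -0.002, 0.288]
wrist_force: [0.1, 0.4, -0.4]
finger_gap: 39.5
finger_force: 0.0
```

```bash
python3 snap.py w3;python3 - <<'E'
from cell import telemetry
s=telemetry.read_state();print(s['eef_pos'],s['eef_rot'])
from h import *
c=dict(np.load('w3.npz'));T=c['T']
hsv=cv2.cvtColor(c['pixels'],cv2.COLOR_RGB2HSV)
m=((hsv[:,:,1]<50)&(hsv[:,:,2]>150)).astype(np.uint8)
cs,_=cv2.findContours(m,cv2.RETR_EXTERNAL,cv2.CHAIN_APPROX_NONE)
for k in cs:
    if cv2.contourArea(k)<500: continue
    W=np.array([fish(c,*p[0],76,T) for p in k],np.float32)
    print(cv2.boundingRect(k),cv2.minAreaRect(W))
E
```

```text
3.825 [515.6 121.6 103.5] [ 3.141e+00 -2.000e-03  2.880e-01] [[0.283, 0.92, 0.27, 594.569], [-0.959, 0.272, 0.08, 145.772], [-0.0, -0.282, 0.959, 305.717], [0.0, 0.0, 0.0, 1.0]] 297.3186396354542 [ 0.1  0.4 -0.4]
[515.49321241 121.6088492  103.30858745] [ 3.14142652e+00 -1.38599542e-03  2.87683416e-01]
(0, 259, 54, 49) ((338.7920837402344, 375.76531982421875), (25.103145599365234, 170.80172729492188), 49.88009262084961)
(446, 150, 66, 159) ((529.0501708984375, -141.8166046142578), (246.79141235351562, 110.83641052246094), 40.587059020996094)
(248, 138, 21, 96) ((534.7142944335938, 126.37881469726562), (79.56343078613281, 15.776937484741211), 16.043926239013672)
(169, 138, 23, 95) ((517.119873046875, 188.145751953125), (80.40257263183594, 16.45306396484375), 15.524970054626465)
(417, 0, 58, 44) ((732.94677734375, 8.327018737792969), (38.80802536010742, 71.63768768310547), 39.13782501220703)
```

View pics/w3.png

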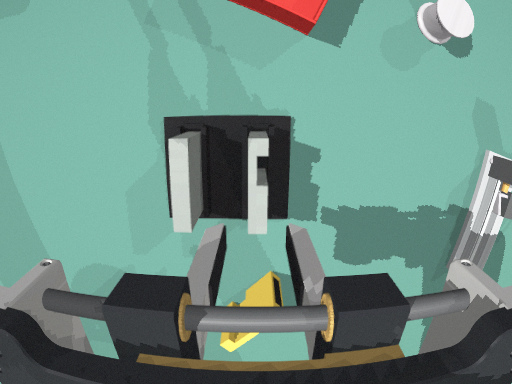

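play_rows:
  translation:
    - [0,-0.001,-0.015]
    - [0,-0.001,-0.035]
    - [0,-0.001,-0.052]
    - [0,-0.001,-0.062]
    - [0,-0.001,-0.064]
    - [0,-0.001,-0.064]
  yaw: [-0.005,-0.005,-0.005,-0.005,-0.005,-0.005]

```text
clock: 4.62
eef_pos: [515.3, 120.7, 38.7]
eef_rot: [3.142, -0.0, 0.283]
wrist_force: [-0.7, -0.0, 0.2]
finger_gap: 39.8
finger_force: 0.0
```

play_rows:
  translation:
    - [0,0,0]
    - [0,0,0]
    - [0,0,0]
    - [0,0,0]
    - [0,0,0]
    - [0,0,0]
  yaw: [0,0,0,0,0,0]
  hand: 0
  force: 40

```text
clock: 5.38
eef_pos: [515.2, 120.7, 38.7]
eef_rot: [3.142, -0.0, 0.283]
wrist_force: [-0.7, -0.1, 5.1]
finger_gap: 15.7
finger_force: 40.0
```

play_rows:
  translation:
    - [0,0,0.008]
    - [0,0,0.025]
    - [0,0,0.045]
    - [0,0,0.065]
    - [0,0,0.08]
    - [0,0,0.09]
    - [0,0,0.09]
  yaw: [0,0,0,0,0,0,0]

```text
clock: 6.25
eef_pos: [515.3, 120.7, 129.0]
eef_rot: [3.141, -0.001, 0.283]
wrist_force: [0.1, -0.2, -1.1]
finger_gap: 15.8
finger_force: 40.0
```

```bash
python3 snap.py w4;python3 - <<'E'
from h import *
c=dict(np.load('w4.npz'));T=c['T']
hsv=cv2.cvtColor(c['pixels'],cv2.COLOR_RGB2HSV)
m=((hsv[:,:,1]<50)&(hsv[:,:,2]>150)).astype(np.uint8)
m[:,:230]=0;m[:,290:]=0
cs,_=cv2.findContours(m,cv2.RETR_EXTERNAL,cv2.CHAIN_APPROX_NONE)
for k in cs:
    if cv2.contourArea(k)<300: continue
    W=np.array([fish(c,*p[0],166,T) for p in k],np.float32)
    print(cv2.boundingRect(k),cv2.minAreaRect(W),np.round(cv2.boxPoints(cv2.minAreaRect(W)),1).tolist())
E
```

```text
6.25 [515.3 120.7 129. ] [ 3.141e+00 -1.000e-03  2.830e-01] [[0.278, 0.921, 0.271, 594.562], [-0.96, 0.267, 0.078, 144.517], [-0.0, -0.282, 0.959, 331.19], [0.0, 0.0, 0.0, 1.0]] 297.3186396354542 [ 0.1 -0.2 -1.1]
(240, 149, 30, 85) ((547.822509765625, 131.734130859375), (50.96996307373047, 17.405561447143555), 16.162425994873047) [[520.9000244140625, 133.0], [525.7999877929688, 116.30000305175781], [574.7000122070312, 130.5], [569.9000244140625, 147.1999969482422]]
```

View pics/w4.png

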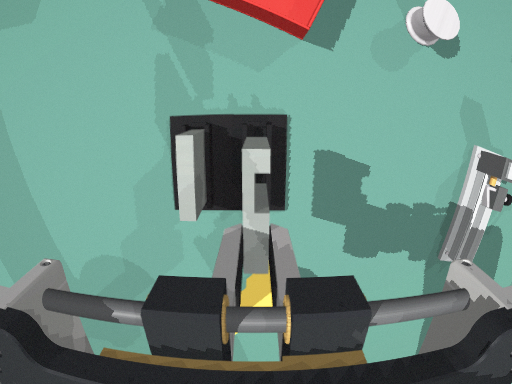

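play_rows:
  translation:
    - [0,-0.015,0]
    - [0,-0.05,0]
    - [-0.002,-0.09,0]
    - [-0.003,-0.13,0]
    - [-0.004,-0.17,0]
    - [-0.006,-0.21,0]
    - [-0.008,-0.25,0]
    - [-0.009,-0.285,0]
    - [-0.0095,-0.305,0]
    - [-0.0095,-0.31,0]
    - [-0.0095,-0.3105,0]
    - [-0.0095,-0.3105,0]
  yaw: [-0.01,-0.03,-0.05,-0.08,-0.1,-0.12,-0.15,-0.17,-0.18,-0.185,-0.185,-0.185]

```text
clock: 7.8
eef_pos: [505.7, -189.0, 128.4]
eef_rot: [-3.141, 0.0, 0.099]
wrist_force: [1.0, 0.4, -1.2]
finger_gap: 15.7
finger_force: 40.0
```

```bash
python3 snap.py w5;python3 - <<'E'
import cv2
i=cv2.imread('pics/w5.png');cv2.imwrite('pics/c5.png',cv2.resize(i[70:270,170:350],(540,600),interpolation=cv2.INTER_CUBIC))
E
```

```text
7.8 [ 505.7 -189.   128.4] [-3.141  0.     0.099] [[0.098, 0.954, 0.282, 588.051], [-0.995, 0.094, 0.027, -180.107], [-0.0, -0.283, 0.959, 330.562], [0.0, 0.0, 0.0, 1.0]] 297.3186396354542 [ 1.   0.4 -1.2]
```

View pics/c5.png

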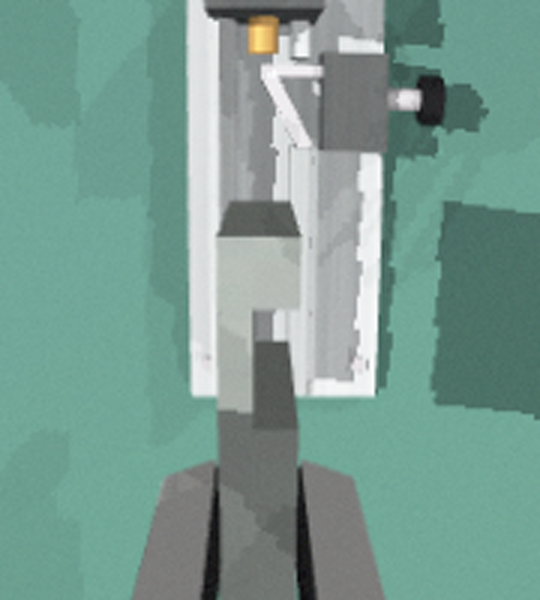

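```bash
python3 - <<'E'
from h import *
c=dict(np.load('w5.npz'));T=c['T']
th=.098;M=np.array([[np.cos(th),-np.sin(th)],[np.sin(th),np.cos(th)]])
def g(x,y,z): 
    w=fish(c,170+x/3-.33,70+y/3-.33,z,T);return np.round(w,1),np.round(M.T@(w-[570.6,-183.5]),1)
for n,p in dict(fbL=(224,201,95.5),fbR=(294,201,95.5),ftL=(217,237,165.5),ftR=(300,237,165.5),ej=(263,48,30),rl=(191,396,7),rr=(376,396,7),ml=(189,200,7),mr=(381,200,7),knobface=(444,100,18)).items(): print(n,*g(*p))
E
```

```text
fbL [ 564.2 -173.3] [-5.3 10.7]
fbR [ 566.1 -191.7] [-5.3 -7.7]
ftL [ 564.5 -174.7] [-5.2  9.4]
ftR [ 566.  -190.1] [-5.2 -6.1]
ej [ 610.3 -179.4] [39.9  0.2]
rl [ 480.1 -164.8] [-88.3  27.4]
rr [ 487.  -235.4] [-88.3 -43.5]
ml [ 554.5 -158.1] [-13.6  26.9]
mr [ 561.6 -227.6] [-13.3 -43. ]
knobface [ 600.6 -244.1] [ 23.9 -63.3]
```

play_rows:
  translation:
    - [0,-0.0013,-0.01]
    - [0,-0.0013,-0.03]
    - [0,-0.0013,-0.05]
    - [0,-0.0013,-0.058]
    - [0,-0.0013,-0.064]
    - [0,-0.0013,-0.07]
    - [0,-0.0013,-0.074]
    - [0,-0.0013,-0.078]
    - [0,-0.0013,-0.081]
    - [0,-0.0013,-0.084]
    - [0,-0.0013,-0.084]
  yaw: [0,0,0,0,0,0,0,0,0,0,0]

```text
clock: 9.22
eef_pos: [505.5, -191.1, 44.3]
eef_rot: [-3.141, 0.0, 0.098]
wrist_force: [0.2, 0.5, -1.5]
finger_gap: 15.9
finger_force: 40.0
```

play_rows:
  translation:
    - [0,0,-0.001]
    - [0,0,-0.002]
    - [0,0,-0.003]
    - [0,0,-0.0035]
    - [0,0,-0.0035]
    - [0,0,-0.0035]
  yaw: [0,0,0,0,0,0]

```text
clock: 9.98
eef_pos: [505.7, -191.2, 41.0]
eef_rot: [3.141, -0.0, 0.098]
wrist_force: [0.2, 0.4, -0.9]
finger_gap: 15.3
finger_force: 40.0
```

play_rows:
  translation:
    - [0.001,0.0001,-0.0003]
    - [0.003,0.0003,-0.0003]
    - [0.005,0.0005,-0.0003]
    - [0.007,0.0007,-0.0003]
    - [0.009,0.0009,-0.0003]
    - [0.011,0.0011,-0.0003]
    - [0.013,0.0013,-0.0003]
    - [0.014,0.0014,-0.0003]
    - [0.0145,0.0014,-0.0003]
  yaw: [0,0,0,0,0,0,0,0,0]
  force: 55

```text
clock: 11.1
eef_pos: [520.1, -189.8, 40.7]
eef_rot: [3.142, 0.0, 0.098]
wrist_force: [-2.8, -0.5, 2.4]
finger_gap: 15.2
finger_force: 55.0
```

play_rows:
  translation:
    - [0.0007,0.0001,0]
    - [0.0015,0.00015,0]
    - [0.0022,0.0002,0]
    - [0.003,0.0003,0]
    - [0.0037,0.0004,0]
    - [0.0045,0.00044,0]
    - [0.0052,0.0005,0]
    - [0.006,0.0006,0]
    - [0.0067,0.00066,0]
    - [0.0075,0.00074,0]
    - [0.0082,0.0008,0]
    - [0.009,0.0009,0]
  yaw: [0,0,0,0,0,0,0,0,0,0,0,0]

```text
clock: 12.6
eef_pos: [528.0, -188.7, 40.8]
eef_rot: [-3.141, 0.003, 0.098]
wrist_force: [-13.6, 1.7, 12.6]
finger_gap: 15.6
finger_force: 55.0
```

play_rows:
  translation:
    - [0.0007,0.0001,0]
    - [0.0015,0.00015,0]
    - [0.0022,0.0002,0]
    - [0.003,0.0003,0]
    - [0.0037,0.0004,0]
    - [0.0045,0.00044,0]
    - [0.0052,0.0005,0]
    - [0.006,0.0006,0]
    - [0.0067,0.00066,0]
    - [0.0075,0.00074,0]
    - [0.0082,0.0008,0]
    - [0.009,0.0009,0]
  yaw: [0,0,0,0,0,0,0,0,0,0,0,0]

```text
clock: 14.1
eef_pos: [536.6, -187.6, 41.0]
eef_rot: [-3.14, 0.004, 0.098]
wrist_force: [-16.6, 2.1, 15.3]
finger_gap: 15.6
finger_force: 55.1
```

play_rows:
  translation:
    - [0.0007,0.0001,0]
    - [0.0015,0.00015,0.0001]
    - [0.0022,0.0002,0.0002]
    - [0.003,0.0003,0.0003]
    - [0.0037,0.0004,0.0003]
    - [0.0045,0.00044,0.0003]
    - [0.0052,0.0005,0.0003]
    - [0.006,0.0006,0.0003]
    - [0.0067,0.00066,0.0003]
    - [0.0075,0.00074,0.0003]
    - [0.0082,0.0008,0.0003]
    - [0.009,0.0009,0.0003]
  yaw: [0,0,0,0,0,0,0,0,0,0,0,0]

```text
clock: 15.6
eef_pos: [546.8, -186.6, 40.8]
eef_rot: [-3.141, 0.001, 0.098]
wrist_force: [-5.0, 2.8, 4.4]
finger_gap: 15.5
finger_force: 55.0
```

play_rows:
  translation:
    - [0.0007,0.0001,0]
    - [0.0015,0.00015,0]
    - [0.0022,0.0002,0]
    - [0.003,0.0003,0]
    - [0.0037,0.0004,0]
    - [0.0045,0.00044,0]
    - [0.0052,0.0005,0]
    - [0.006,0.0006,0]
    - [0.0067,0.00066,0]
    - [0.0075,0.00074,0]
    - [0.0082,0.0008,0]
    - [0.009,0.0009,0]
  yaw: [0,0,0,0,0,0,0,0,0,0,0,0]

```text
clock: 17.1
eef_pos: [555.0, -186.1, 41.0]
eef_rot: [-3.141, 0.003, 0.098]
wrist_force: [-13.8, 2.1, 9.2]
finger_gap: 15.5
finger_force: 55.0
```

play_rows:
  translation:
    - [0.0007,0.0001,0]
    - [0.0015,0.00015,0]
    - [0.0022,0.0002,0]
    - [0.003,0.0003,0]
    - [0.0036,0.00035,0]
  yaw: [0,0,0,0,0]

```text
clock: 17.73
eef_pos: [558.4, -185.8, 41.0]
eef_rot: [-3.141, 0.003, 0.098]
wrist_force: [-15.1, 2.2, 11.2]
finger_gap: 15.9
finger_force: 55.0
```

play_rows:
  translation:
    - [0.0005,5e-05,0]
    - [0.001,0.0001,0]
  yaw: [0,0]

```text
clock: 17.98
eef_pos: [559.4, -185.7, 41.0]
eef_rot: [-3.141, 0.003, 0.098]
wrist_force: [-15.4, 2.0, 11.1]
finger_gap: 15.1
finger_force: 55.0
```

play_rows:
  translation:
    - [0.0005,5e-05,0]
    - [0.001,0.0001,0]
  yaw: [0,0]

```text
clock: 18.23
eef_pos: [560.5, -185.6, 41.0]
eef_rot: [-3.141, 0.003, 0.098]
wrist_force: [-14.3, 1.2, 9.8]
finger_gap: 15.6
finger_force: 55.0
```

play_rows:
  translation:
    - [0.0004,5e-05,0]
    - [0.0008,8e-05,0]
  yaw: [0,0]

```text
clock: 18.48
eef_pos: [561.2, -185.6, 41.0]
eef_rot: [-3.141, 0.003, 0.098]
wrist_force: [-16.6, 2.1, 11.3]
finger_gap: 15.4
finger_force: 55.0
```

play_rows:
  translation:
    - [0.0004,5e-05,0]
    - [0.0008,8e-05,0]
  yaw: [0,0]

```text
clock: 18.73
eef_pos: [561.2, -185.6, 41.0]
eef_rot: [-3.141, 0.005, 0.098]
wrist_force: [-22.9, 1.5, 14.8]
finger_gap: 15.5
finger_force: 55.0
```

play_rows:
  translation:
    - [0.0002,0,0]
    - [0.0002,0,0]
    - [0.0002,0,0]
    - [0.0002,0,0]
    - [0.0002,0,0]
    - [0.0002,0,0]
    - [0.0002,0,0]
    - [0.0002,0,0]
    - [0.0002,0,0]
    - [0.0002,0,0]
    - [0.0002,0,0]
    - [0.0002,0,0]
  yaw: [0,0,0,0,0,0,0,0,0,0,0,0]

```text
clock: 20.23
eef_pos: [561.2, -185.6, 41.0]
eef_rot: [-3.14, 0.005, 0.098]
wrist_force: [-22.4, 1.5, 15.9]
finger_gap: 15.4
finger_force: 55.0
```

play_rows:
  translation:
    - [0,0,0]
    - [0,0,0]
    - [0,0,0]
    - [0,0,0]
    - [0,0,0]
    - [0,0,0]
    - [0,0,0]
    - [0,0,0]
    - [0,0,0]
    - [0,0,0]
    - [0,0,0]
    - [0,0,0]
  yaw: [0,0,0,0,0,0,0,0,0,0,0,0]

```text
clock: 21.72
eef_pos: [561.2, -185.6, 40.9]
eef_rot: [-3.14, 0.005, 0.098]
wrist_force: [-21.9, 0.9, 14.9]
finger_gap: 15.3
finger_force: 55.0
```

play_rows:
  translation:
    - [0,0,0]
    - [0,0,0]
    - [0,0,0]
    - [0,0,0]
    - [0,0,0]
    - [0,0,0]
    - [0,0,0]
    - [0,0,0]
    - [0,0,0]
    - [0,0,0]
    - [0,0,0]
    - [0,0,0]
  yaw: [0,0,0,0,0,0,0,0,0,0,0,0]

```text
clock: 23.22
eef_pos: [561.2, -185.6, 41.0]
eef_rot: [-3.14, 0.005, 0.098]
wrist_force: [-22.2, 1.6, 15.3]
finger_gap: 15.8
finger_force: 55.0
```

play_rows:
  translation:
    - [0,0,0]
    - [0,0,0]
    - [0,0,0]
    - [0,0,0]
    - [0,0,0]
    - [0,0,0]
    - [0,0,0]
    - [0,0,0]
    - [0,0,0]
    - [0,0,0]
    - [0,0,0]
    - [0,0,0]
  yaw: [0,0,0,0,0,0,0,0,0,0,0,0]

```text
clock: 24.72
eef_pos: [561.2, -185.6, 40.9]
eef_rot: [-3.14, 0.005, 0.098]
wrist_force: [-22.0, 1.7, 15.5]
finger_gap: 15.4
finger_force: 55.0
```

```bash
python3 snap.py w6;python3 - <<'E'
from h import *
from cell import eyes
t=eyes.camera('top');np.savez('top6.npz',**t)
i=cv2.imread('pics/w6.png')
a=cv2.resize(i[100:250,220:340],(400,500),interpolation=cv2.INTER_CUBIC)
b=cv2.resize(t['pixels'][155:240,265:335,::-1],(400,500),interpolation=cv2.INTER_CUBIC)
cv2.imwrite('pics/c6.png',np.hstack([a,b]))
E
```

```text
24.725 [ 561.2 -185.6   40.9] [-3.14   0.005  0.098] [[0.097, 0.953, 0.287, 644.643], [-0.995, 0.093, 0.027, -176.857], [-0.001, -0.289, 0.957, 242.609], [0.0, 0.0, 0.0, 1.0]] 297.3186396354542 [-22.    1.7  15.5]
```

View pics/c6.png

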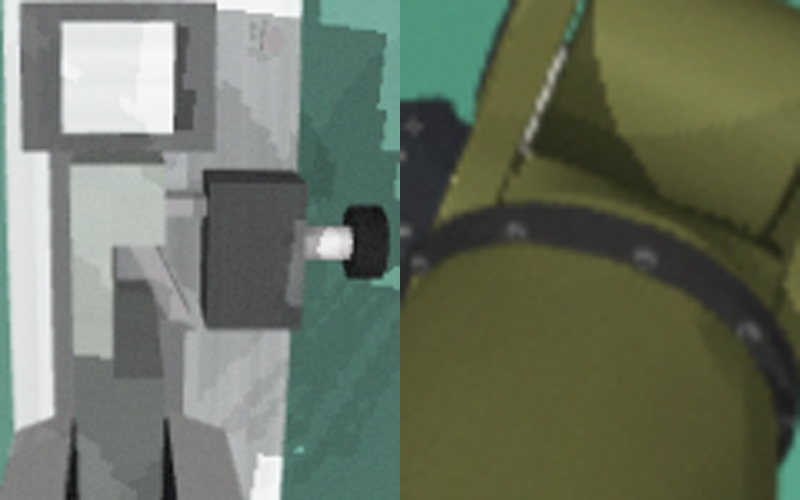

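```bash
python3 - <<'E'
from h import *
c=dict(np.load('w6.npz'));T=c['T']
th=.098;M=np.array([[np.cos(th),-np.sin(th)],[np.sin(th),np.cos(th)]])
g=lambda u,v,z:np.round(M.T@(fish(c,u,v,z,T)-[570.6,-183.5]),1)
p=lambda x,y:(220+x*.3-.35,100+y*.3-.35)
print('knob face',g(*p(388,242),18),'knob inner',g(*p(346,242),20),'housing outer',g(*p(303,250),28),'plate edge',g(*p(292,340),7))
E
```

```text
knob face [ 23.8 -64. ] knob inner [ 24.1 -53.1] housing outer [ 24.  -41.4] plate edge [ -4.3 -43.7]
```

play_rows:
  translation:
    - [0,0,0]
    - [0,0,0]
    - [0,0,0]
    - [0,0,0]
    - [0,0,0]
    - [0,0,0]
    - [0,0,0]
    - [0,0,0]
    - [0,0,0]
    - [0,0,0]
    - [0,0,0]
    - [0,0,0]
  yaw: [0,0,0,0,0,0,0,0,0,0,0,0]

```text
clock: 26.32
eef_pos: [561.2, -185.6, 41.0]
eef_rot: [-3.14, 0.005, 0.098]
wrist_force: [-22.9, 1.8, 15.3]
finger_gap: 15.6
finger_force: 55.0
```

```bash
python3 snap.py w7; python3 - <<'E'
from h import *
a=dict(np.load('w6.npz'))['pixels'];b=dict(np.load('w7.npz'))['pixels']
for i in(a,b): print(i[170:176,300:345].sum(2).mean(0).astype(int).tolist())
E
```

```text
26.325 [ 561.2 -185.6   41. ] [-3.14   0.005  0.098] [[0.097, 0.953, 0.287, 644.657], [-0.995, 0.093, 0.027, -176.848], [-0.001, -0.289, 0.957, 242.633], [0.0, 0.0, 0.0, 1.0]] 297.3186396354542 [-22.9   1.8  15.3]
[236, 236, 234, 244, 240, 232, 232, 255, 315, 339, 340, 405, 479, 498, 502, 560, 658, 699, 701, 698, 696, 684, 638, 638, 621, 469, 94, 116, 121, 118, 119, 119, 111, 117, 112, 118, 152, 274, 273, 276, 274, 276, 276, 279, 276]
[235, 239, 235, 242, 240, 233, 232, 262, 319, 342, 338, 407, 478, 494, 500, 560, 658, 697, 704, 697, 696, 685, 639, 638, 623, 471, 89, 111, 117, 113, 116, 116, 115, 119, 115, 117, 157, 275, 277, 276, 276, 276, 277, 275, 276]
```

The bolt has stopped moving, and the knob is where it sits when fully out. Releasing.

play_rows:
  translation:
    - [0,0,0]
    - [0,0,0]
    - [0,0,0]
    - [0,0,0]
    - [0,0,0]
    - [0,0,0]
  yaw: [0,0,0,0,0,0]
  hand: 0.42

```text
clock: 27.12
eef_pos: [563.5, -185.4, 40.9]
eef_rot: [3.142, -0.0, 0.098]
wrist_force: [0.4, -0.5, 0.3]
finger_gap: 39.6
finger_force: 0.0
```

play_rows:
  translation:
    - [0,0,0.005]
    - [0,0,0.02]
    - [0,0,0.045]
    - [0,0,0.075]
    - [-0.01,0,0.105]
    - [-0.03,0,0.14]
    - [-0.04,0,0.155]
    - [-0.04,0,0.16]
    - [-0.04,0,0.16]
    - [-0.04,0,0.16]
  yaw: [0,0,0,0,0,0,0,0,0,0]

```text
clock: 28.38
eef_pos: [523.5, -185.3, 199.7]
eef_rot: [-3.141, 0.002, 0.098]
wrist_force: [0.4, -0.6, -0.6]
finger_gap: 39.5
finger_force: 0.0
```

```bash
python3 snap.py w8;python3 - <<'E'
from h import *
i=cv2.imread('pics/w8.png')
cv2.imwrite('pics/c8.png',cv2.resize(i[60:210,220:330],(440,600),interpolation=cv2.INTER_CUBIC))
E
```

```text
28.375 [ 523.5 -185.3  199.7] [-3.141e+00  2.000e-03  9.800e-02] [[0.097, 0.954, 0.284, 606.149], [-0.995, 0.093, 0.027, -176.599], [-0.001, -0.285, 0.959, 401.708], [0.0, 0.0, 0.0, 1.0]] 297.3186396354542 [ 0.4 -0.6 -0.6]
```

View pics/c8.png

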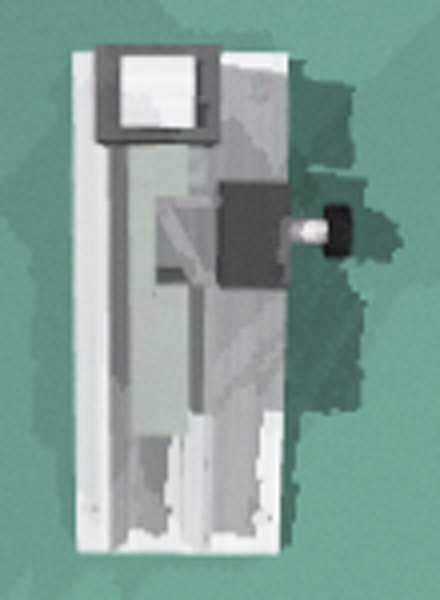

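The module (crop cols 128-190, rows 145-435) is upright at the stop. The bolt reaches fully into the groove at (160, 205), and the gripper is clear.

```bash
python3 -c "
from cell import manip;print(manip.sign_off())"
```

```text
the job is handed in; nothing more can be done
None
```

The grooved module is on the end stop with the bolt in its groove, and the gripper has let go and moved clear; I handed the job in at about 28 s on the robot's clock, and no verdict came back.

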